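Put a punch-press tool-change set in order

ROBOT

A 6-joint arm with a two-finger parallel gripper is mounted at the origin on the work surface. World frame = base frame: x ahead of the robot, y to its left, z up, the work surface at z = 0. Lengths are in m, angles in degrees, forces in N, time in s.
With the tool pointing down it reaches from about 0.375 to 0.75 m from the base axis. Payload 9 kg.
Tool frame: the origin (TCP) lies where the fingers leave the gripper's body, on its centre line; the fingertips stand 73 mm ahead of it and the grasp point (between the pads) lies 54 mm ahead of it (robot.tip_reach is the distance from the TCP to the fingertips, in m); z points along the fingers, y is the direction in which the jaws open and shut (so a half turn about z gives the same grasp; the last joint's range is limited). The gripper opens to 85 mm and grips with 20 to 120 N. Pads are 22 mm wide; open, the fingers measure 114 mm over their backs; the gripper's body (76 mm by 85 mm) begins 54 mm behind the grasp point. The pads swing forward as they close: fully open they stand 13 mm farther back than shut.
Start: joints at [54.735, 5.964, 5.575, 89.605, 0, 77.527], TCP at [0.232, 0.553, 0.304] pointing down, gripper open.
Joint ranges: [-171.21, 171.21], [-48.23, 106.86], [-62.78, 66.21], [-105.2, 120.99], [-86.42, 89.51], [-180, 180]. Speed limits (degrees/s): [127.2, 127.2, 147.25, 180, 180, 180].

INTERFACE

Orientations are given as [roll, pitch, yaw] about the fixed x, y, z axes, in that order (R = Rz(yaw) Ry(pitch) Rx(roll)).
In Python, from plant import robot gives the robot as it stands. Calls block until the motion is done:
- robot.move_pose(position, orientation): joint-space move of the TCP to a pose.
- robot.line_to(position, vel=0.15, rotation=None, guard=None): straight line of the TCP; rotation=None keeps the orientation; vel is the mean speed in m/s. With guard (N) it stops when the force on the tool has changed by that much, and returns True; else False.
- robot.goto_joints(angles): joint-space move.
- robot.set_gripper(opening): finger opening in m; the grip force is fixed at half the most; returns when the fingers have stopped.
- robot.pause(seconds).
- robot.ik(position, orientation): joint angles nearest the present ones, or None.
- robot.observe(): the state.
- robot.grab_frame(name): name is "scene" or "top" or "wrist"; returns the picture (480x640x3 uint8, blue, green, red); there is no depth.
- robot.get_calibration(name): a dict with "vertical_fov" (degrees; the focal length in pixels is half the picture's height over the tangent of half this angle, whatever the lens; pixels are square), "cx", "cy" (the principal point, pixels), "rvec" (rotation vector, rad) and "tvec" (3), from world to camera coordinates, as OpenCV has them. Camera axes: x right, y down, z forward; pixel columns grow to the right and rows downward; lengths in m; the calibration is good to about 2 mm. A picture is of the moment at which its call begins: read the wrist's pose just before it. get_calibration takes no time and is no camera call; for the wrist camera it gives the pose at the moment of the call.
A pose or a line that the arm cannot do raises robot.IKError and nothing moves.
- robot.job_done(): hands the job in, once; it reports no verdict.
The state is a dict: "time": time; "q": joint angles; "qvel": joint speeds; "joint_torque": joint torques, N m; "tool_pos": TCP position; "tcp_rot": TCP orientation; "ft_force": force on the tool from outside, world axes, zero at the start; "torque": the same for the moment, N m; "gripper_width": finger opening in m.
Only numpy, scipy, OpenCV 4.12 (cv2) and the standard library are available. Lean on these libraries where they do the work, as an engineer would, in place of code of your own. Each camera call takes 0.05 s, during which the arm holds its last target. There are 200 camera calls.

TASK

Get the tool-change set ready: put every flange on a hub stand, neck upward, one to a stand, turned so that its holes go over the studs and it sits fully down on the base. Push every key bar into an inner corner of the T-shaped stop, one each side of the stem, its long side flat against the cross-bar and its end against the stem; and hang every pin spanner by its eye on a peg of the rail, one to a peg. The order is free and there may be fewer flanges or spanners than places; leave the other tooling where it stands.

Things in the scene. Friction and masses are not known exactly. Their poses are not given: they have to be found in the camera images.
- flange_a_mid (a point): Aluminium flange, 0.35 kg (two alike; may be absent): disc 100 mm across, 12 mm thick, below a square neck 40 x 40 mm; 55 mm high over all; 27 mm bore right through. Three 12 mm holes 37 mm from the centre: one on x, the others 120 and 240 degrees round. z up the neck, its sides square to x and y. Point: on the axis, 27.5 mm above the underside. Grip the neck in its upper half.
- flange_b_mid (a point): Aluminium flange, 0.35 kg (two alike; may be absent): disc 100 mm across, 12 mm thick, below a square neck 40 x 40 mm; 55 mm high over all; 27 mm bore right through. Three 12 mm holes 37 mm from the centre: one on x, the others 120 and 240 degrees round. z up the neck, its sides square to x and y. Point: on the axis, 27.5 mm above the underside. Grip the neck in its upper half.
- hub_a: Fixed stand: base 112 mm across, 12 mm high; hub 24 mm across, 60 mm above the base (top 12 mm tapered); three 8 mm studs, 18 mm above the base (top 4 mm tapered), 37 mm from the centre: one on x, the others 120 and 240 degrees round. Origin: centre of the underside. z up. A misaligned flange rests on the stud tips; seated, its underside is on the base, studs 6 mm out of the disc.
- hub_b: Fixed stand: base 112 mm across, 12 mm high; hub 24 mm across, 60 mm above the base (top 12 mm tapered); three 8 mm studs, 18 mm above the base (top 4 mm tapered), 37 mm from the centre: one on x, the others 120 and 240 degrees round. Origin: centre of the underside. z up. A misaligned flange rests on the stud tips; seated, its underside is on the base, studs 6 mm out of the disc.
- bar_a_mid (a point): Steel key bar 80 x 20 x 20 mm (long along x), 0.25 kg, lying on the table; two alike. This point: its centre.
- bar_b_mid (a point): Steel key bar 80 x 20 x 20 mm (long along x), 0.25 kg, lying on the table; two alike. This point: its centre.
- fence: Fixed T-shaped stop, 16 mm high. Cross-bar's stop face: plane x = 0, looking to -x, y = -110 to 110 mm. From its middle the stem stands out 45 mm to -x, side faces at y = +10 and -10 mm. Origin: on the table, middle of the stop face. A bar belongs in an inner corner: long side on the cross-bar, end on the stem (its centre at x = -10, y = +50 or -50, 10 mm up).
- spanner_a_grip (a point): Pin spanner, 90 g (alike; may be absent): black handle 14 x 14 mm from x = -55 to +37 mm, steel pin to -67 mm, flat eye centred at x = +60 mm. Point: centre of the handle's section, near the balance point, 7 mm above the table when lying. x to the eye; z square to the eye's plane.
- spanner_a_eye (a point): Centre of the eye of spanner_a: ring 24 mm inside, 38 mm outside, 6 mm thick, hole along z; 60 mm along x from the grip point.
- spanner_b_grip (a point): Pin spanner, 90 g (alike; may be absent): black handle 14 x 14 mm from x = -55 to +37 mm, steel pin to -67 mm, flat eye centred at x = +60 mm. Point: centre of the handle's section, near the balance point, 7 mm above the table when lying. x to the eye; z square to the eye's plane.
- spanner_b_eye (a point): Centre of the eye of spanner_b: ring 24 mm inside, 38 mm outside, 6 mm thick, hole along z; 60 mm along x from the grip point.
- spanner_c_grip (a point): Pin spanner, 90 g (alike; may be absent): black handle 14 x 14 mm from x = -55 to +37 mm, steel pin to -67 mm, flat eye centred at x = +60 mm. Point: centre of the handle's section, near the balance point, 7 mm above the table when lying. x to the eye; z square to the eye's plane.
- spanner_c_eye (a point): Centre of the eye of spanner_c: ring 24 mm inside, 38 mm outside, 6 mm thick, hole along z; 60 mm along x from the grip point.
- peg0 (a point): Peg of the fixed rail: 8 mm thick, 55 mm long, rising 48 degrees above level, direction (-0.669, 0, 0.743) of this frame. Point: its middle, 190 mm above the table; tip 27.5 mm further out, root 27.5 mm back. Pegs 75 mm apart along y; a rail 20 mm high joins the roots. A spanner's eye put over the tip with the handle towards -x slides to the root on release and the handle swings down.
- peg1 (a point): Peg of the fixed rail: 8 mm thick, 55 mm long, rising 48 degrees above level, direction (-0.669, 0, 0.743) of this frame. Point: its middle, 190 mm above the table; tip 27.5 mm further out, root 27.5 mm back. Pegs 75 mm apart along y; a rail 20 mm high joins the roots. A spanner's eye put over the tip with the handle towards -x slides to the root on release and the handle swings down.
- peg2 (a point): Peg of the fixed rail: 8 mm thick, 55 mm long, rising 48 degrees above level, direction (-0.669, 0, 0.743) of this frame. Point: its middle, 190 mm above the table; tip 27.5 mm further out, root 27.5 mm back. Pegs 75 mm apart along y; a rail 20 mm high joins the roots. A spanner's eye put over the tip with the handle towards -x slides to the root on release and the handle swings down.
- punch_a: Bystander, loose: steel punch, 34 mm diameter, 50 mm high, stands upright. Origin: centre of its underside. Not part of the job; leave it where it is.
- punch_b: Bystander, loose: steel punch like punch_a. Origin: centre of its underside. Not part of the job; leave it where it is.
- die_a: Bystander, loose: dark round die, 48 mm diameter, 26 mm high. Origin: centre of its underside. Not part of the job; leave it where it is.
- die_b: Bystander, loose: dark round die like die_a. Origin: centre of its underside. Not part of the job; leave it where it is.
- collar: Bystander, loose: brass collar, 44 mm diameter, 30 mm high, 24 mm bore. Origin: centre of its underside. Not part of the job; leave it where it is.
- oilstone: Bystander, loose: reddish-brown oilstone 30 x 80 x 20 mm (long along y). Origin: centre of its underside. Not part of the job; leave it where it is.

How it is judged:
By the outcome, as a careful person would: the job done as asked, in the order asked, and still so for the second after the job is handed in, with the robot touching nothing.
Of flange_a, flange_b only 1 to 2 are there at a start; the rules pass over those that are not, and their reading is None.
Of spanner_a, spanner_b, spanner_c only 2 to 3 are there at a start; the rules pass over those that are not, and their reading is None.
At some moment in a run one of flange_a, flange_b, bar_a, bar_b may be knocked a few centimetres aside while the robot is not near it.
Once in a run the grip may slacken for a moment while it holds something.
It also fails if it takes over 210 s, if anything falls off the work surface, if the arm or the gripper's body presses on something with over 40 N, if the wrist force passes 120 N, or if a joint passes its speed limit or range.

## Working session

There is one attempt and no reset: what is moved stays moved. The work goes in short steps, each a Python script; the robot and the scene stay as the last script left them, time stands still between calls to the robot, and variables do not carry over. Pictures are saved under pics/ and viewed, about 12 in all and at most 16, crops included, and the job is handed in when it is done.

```bash
ls; mkdir -p pics; python3 - <<'E'
from plant import robot
import cv2,numpy as np
for n in ("scene","top"):
    c=robot.get_calibration(n); print(n,c)
    R=cv2.Rodrigues(np.array(c['rvec'],float))[0]; print(-R.T@np.array(c['tvec']).ravel())
    cv2.imwrite(f"pics/{n}0.png",robot.grab_frame(n))
print(robot.get_calibration("wrist"));o=robot.observe();print(o)
E
```

```text
pics
scene {'vertical_fov': 53.362706093061114, 'cx': 314.1409208066404, 'cy': 238.3872235850737, 'rvec': array([ 1.75693997,  1.78185455, -0.71548865]), 'tvec': array([-0.00709659, -0.2680444 ,  1.40249396])}
[1.16875731 0.01511513 0.82016179]
top {'vertical_fov': 44.79847234953362, 'cx': 322.0167506486575, 'cy': 239.7242837691907, 'rvec': array([ 2.15636161, -2.1796568 ,  0.09390384]), 'tvec': array([0.01843714, 0.51996961, 1.33541161])}
[3.90123048e-01 1.16921746e-03 1.37907039e+00]
{'vertical_fov': 71.40977375740616, 'cx': 316.6284936182347, 'cy': 244.02118417215655, 'rvec': array([-2.40583811, -1.59878372, -0.23468473]), 'tvec': array([-0.60079197, -0.0371812 ,  0.37870601])}
{'time': 0.1, 'q': array([5.47352128e+01, 5.99648277e+00, 5.53164180e+00, 8.96050828e+01,
       8.44747150e-04, 7.75268933e+01]), 'qvel': array([-0.04703134, -0.06836585, -0.02226326, -0.06148397, -0.00763837,
       -0.08090866]), 'joint_torque': array([ 5.50554396e-03, -5.58206391e+01,  5.04720354e+01,  1.29845005e-02,
       -2.36895039e-04, -4.27987203e-06]), 'tool_pos': array([0.23228836, 0.55297798, 0.30318811]), 'tcp_rot': array([-1.79931909e+02, -1.59270278e-02,  1.57208310e+02]), 'ft_force': array([-1.38386036,  0.37196453, -0.07685362]), 'torque': array([ 0.04594565, -0.00708902,  0.01218865]), 'gripper_width': 0.08548964712915677}
```

View pics/scene0.png

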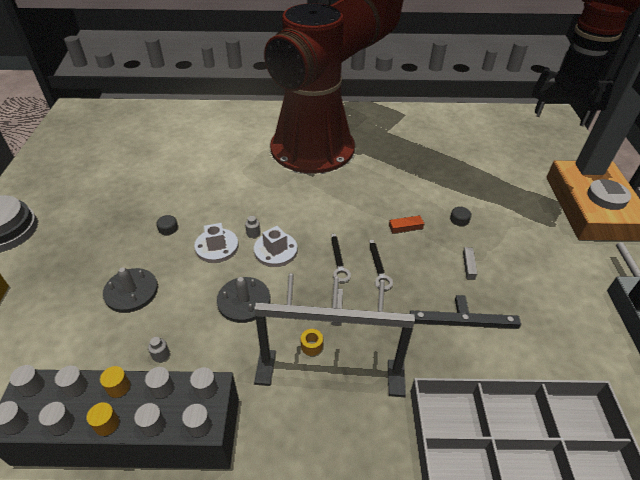

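View pics/top0.png

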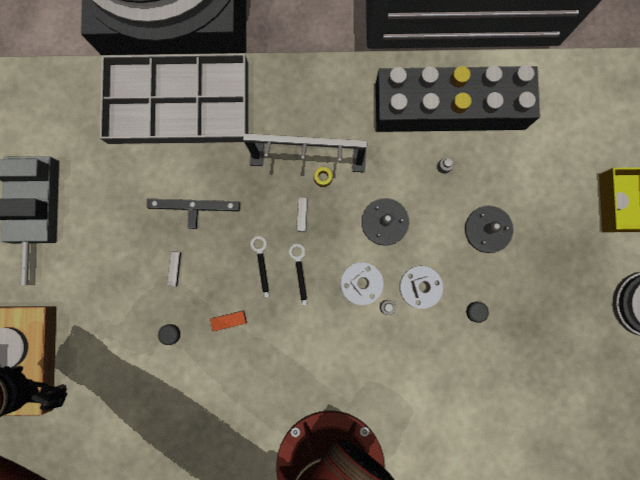

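Both views show 2 flanges (top px (362,284), (421,287)), 2 spanners (eyes at about (258,243), (297,252)), bars at (174,268) and (302,213), hubs at (385,221) and (489,229), the fence at (193,205), and pegs at x-pixels 267, 303 and 339. Next I'll turn these into rough positions.

```bash
cat > h.py <<'E'
import cv2,numpy as np
from plant import robot
def cam(n):
    c=robot.get_calibration(n); f=240/np.tan(np.radians(c['vertical_fov']/2))
    K=np.array([[f,0,c['cx']],[0,f,c['cy']],[0,0,1]])
    return K,cv2.Rodrigues(np.array(c['rvec'],float))[0],np.array(c['tvec'],float).ravel()
def ray(C,px,z):
    K,R,t=C; px=np.atleast_2d(np.asarray(px,float)); o=-R.T@t
    d=(R.T@np.linalg.inv(K)@np.c_[px,np.ones(len(px))].T).T
    return o+d*((z-o[2])/d[:,2])[:,None]
def proj(C,P):
    K,R,t=C; p=(K@(R@np.atleast_2d(P).T+t[:,None])).T; return p[:,:2]/p[:,2:]
def down(x,y,z,yaw,line=False,vel=.15,guard=None):
    """tool down, TCP at x,y,z; jaws open along yaw-90"""
    if line: return robot.line_to([x,y,z],vel=vel,rotation=[180,0,yaw],guard=guard)
    robot.move_pose([x,y,z],[180,0,yaw])
E
python3 - <<'E'
from h import *
C=cam("top")
L=dict(flA=((362,284),.012),flB=((421,287),.012),hubR=((385,221),.012),hubL=((489,229),.012),bar1=((174,268),.02),bar2=((302,213),.02),
fenceL=((148,204),.016),fenceR=((239,206),.016),stem=((193,227),.016),eye1=((258,243),.006),pin1=((266,296),.007),eye2=((297,252),.006),pin2=((304,303),.007),
peg0=((267,152),.19),peg1=((303,158),.19),peg2=((339,157),.19),collar=((324,176),.03),punch=((388,307),.05))
for k,(p,z) in L.items(): 
    q=ray(C,p,z)[0]; print(k,q.round(3),round(np.hypot(*q[:2]),3))
K,R,t=cam("wrist");o=robot.observe()
from scipy.spatial.transform import Rotation as Ro
T=Ro.from_euler('xyz',o['tcp_rot'],degrees=True).as_matrix()
print("cam in tool",T.T@(-R.T@t-o['tool_pos'])); print("cam axes in tool\n",(T.T@R.T).round(3))
for x,y in [(.5,.2),(.62,.1),(.66,-.1),(.45,.35),(.55,-.4),(.65,.33)]:
  print(x,y,[a for a in (-90,-45,0,45,90,135,180) if robot.ik([x,y,.28],[180,0,a]) is not None])
E
```

```text
flA [ 0.416 -0.08   0.012] 0.424
flB [ 0.408 -0.217  0.012] 0.462
hubR [ 0.564 -0.136  0.012] 0.58
hubL [ 0.542 -0.381  0.012] 0.663
bar1 [0.458 0.36  0.02 ] 0.583
bar2 [0.584 0.059 0.02 ] 0.587
fenceL [0.611 0.425 0.016] 0.744
fenceR [0.603 0.209 0.016] 0.638
stem [0.555 0.317 0.016] 0.639
eye1 [0.516 0.165 0.006] 0.542
pin1 [0.391 0.146 0.007] 0.417
eye2 [0.493 0.072 0.006] 0.499
pin2 [0.373 0.057 0.007] 0.378
peg0 [0.689 0.124 0.19 ] 0.7
peg1 [0.676 0.049 0.19 ] 0.677
peg2 [ 0.677 -0.026  0.19 ] 0.677
collar [0.67  0.007 0.03 ] 0.67
punch [ 0.363 -0.135  0.05 ] 0.387
cam in tool [ 0.07345703  0.00111742 -0.06984171]
cam axes in tool
 [[-0.    -0.958 -0.288]
 [ 1.    -0.     0.001]
 [-0.001 -0.288  0.958]]
0.5 0.2 [-90, -45, 0, 45, 90, 135, 180]
0.62 0.1 [-90, -45, 0, 45, 90, 135, 180]
0.66 -0.1 [-90, -45, 0, 45, 90, 135, 180]
0.45 0.35 [-90, -45, 0, 45, 90, 135, 180]
0.55 -0.4 [-90, -45, 0, 45, 90, 135, 180]
0.65 0.33 [-90, -45, 0, 45, 90, 135, 180]
```

```bash
cat > look1.py <<'E'
from h import *
import pickle
V=dict(fence=(.60,.30,.2),peg=(.60,.05,.36),span=(.50,.11,.2),hubR=(.58,-.14,.2),hubL=(.58,-.37,.2),fl=(.49,-.15,.2))
D={}
for k,p in V.items():
    down(*p,180); robot.pause(.15); C=cam("wrist"); D[k]=(C,robot.grab_frame("wrist"))
    print(k,robot.observe()['time'],robot.observe()['tool_pos'].round(4))
pickle.dump(D,open("look1.pkl","wb"))
r=lambda k:cv2.resize(D[k][1],(400,300),interpolation=cv2.INTER_AREA)
cv2.imwrite("pics/m1.png",np.vstack([np.hstack([r('fence'),r('peg')]),np.hstack([r('hubR'),r('fl')])]))
E
python3 look1.py
```

```text
fence 1.975 [0.5996 0.3008 0.2003]
peg 3.3167 [0.5999 0.051  0.3591]
span 4.325 [0.5014 0.1096 0.2015]
hubR 5.55 [ 0.5801 -0.1386  0.2002]
hubL 6.6667 [ 0.5806 -0.3683  0.2004]
fl 7.8083 [ 0.4904 -0.151   0.2   ]
```

View pics/m1.png

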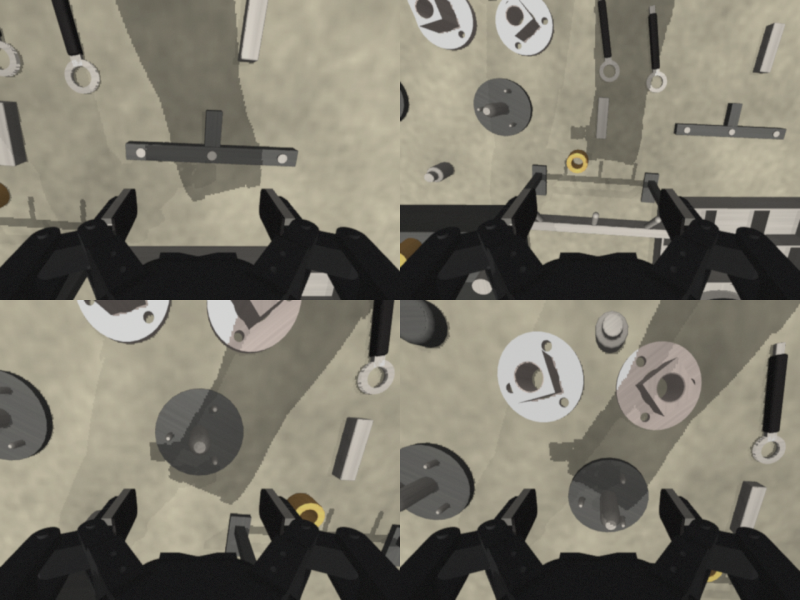

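```bash
cat > crop.py <<'E'
from h import *
import pickle
D=pickle.load(open("look1.pkl","rb"))
down(.675,.05,.40,180); robot.pause(.2); C=cam("wrist"); D['pegA']=(C,robot.grab_frame("wrist"))
down(.69,-.03,.36,180); robot.pause(.2); C=cam("wrist"); D['pegB']=(C,robot.grab_frame("wrist"))
pickle.dump(D,open("look1.pkl","wb"))
def crop(k,P,w,h,s):
    C,im=D[k]; u,v=proj(C,P)[0]; x0=int(np.clip(u-w/2,0,640-w)); y0=int(np.clip(v-h/2,0,480-h))
    print(k,x0,y0,s); return cv2.resize(im[y0:y0+h,x0:x0+w],None,fx=s,fy=s,interpolation=cv2.INTER_CUBIC)
a=crop('hubR',[.564,-.136,.02],200,150,2); b=crop('hubL',[.542,-.381,.02],200,150,2)
c=crop('pegA',[.68,.05,.19],300,150,1.333333); d=crop('pegB',[.68,.05,.19],300,150,1.333333)
c=cv2.resize(c,(400,200)); d=cv2.resize(d,(400,200))
cv2.imwrite("pics/m2.png",np.vstack([np.hstack([a,b]),np.hstack([c,d])]))
cv2.imwrite("pics/pegA.png",D['pegA'][1])
E
python3 crop.py
```

```text
hubR 218 145 2
hubL 197 116 2
pegA 166 162 1.333333
pegB 271 156 1.333333
```

View pics/m2.png

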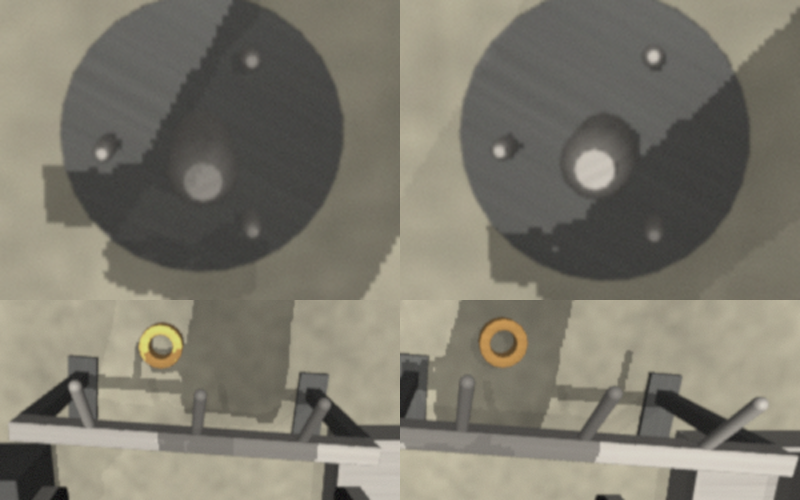

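```bash
python3 - <<'E'
from h import *
import pickle
D=pickle.load(open("look1.pkl","rb"))
for k,off,pts,top in (("hubR",(218,145),[(252,60),(102,153),(252,230)],(202,182)),("hubL",(197,116),[(253,57),(100,151),(254,234)],(195,169))):
    P=ray(D[k][0],np.array(pts)/2+off,.030); c=P.mean(0); d=P-c
    print(k,c.round(4),"r",np.hypot(d[:,0],d[:,1]).round(4),"ang",np.degrees(np.arctan2(d[:,1],d[:,0])).round(1),"hubtop",ray(D[k][0],np.array(top)/2+off,.072).round(4))
A=np.array([(75,86),(200,96),(323,104)])*.75+(166,162); B=np.array([(67,83),(216,94),(362,105)])*.75+(271,156)
for a,b in zip(A,B):
    CA,CB=D['pegA'][0],D['pegB'][0]
    X=cv2.triangulatePoints(CA[0]@np.c_[CA[1],CA[2]],CB[0]@np.c_[CB[1],CB[2]],a,b); print("tri",(X[:3]/X[3]).ravel().round(4),ray(CA,a,.2104)[0].round(4),ray(CB,b,.2104)[0].round(4))
# fence: circles/contour in dark mask
C,im=D['fence']; g=cv2.cvtColor(im,cv2.COLOR_BGR2GRAY); print(proj(C,[[.607,.425,.016],[.607,.209,.016],[.555,.317,.016]]).round())
cv2.imwrite("pics/f.png",np.vstack([cv2.resize(im[150:280,180:500],(800,325),interpolation=cv2.INTER_CUBIC),cv2.resize(D['span'][1][100:340,:],(733,275))[:, :].copy() if 0 else cv2.copyMakeBorder(cv2.resize(D['span'][1][80:300,:],(800,275)),0,0,0,0,0)]))
E
```

```text
hubR [ 0.5609 -0.1356  0.03  ] r [0.0369 0.0368 0.0366] ang [151.6 -88.   31.6] hubtop [[ 0.5616 -0.1359  0.072 ]]
hubL [ 0.5403 -0.3803  0.03  ] r [0.0365 0.0367 0.0365] ang [150.6 -89.1  31. ] hubtop [[ 0.5403 -0.3803  0.072 ]]
tri [ 0.6653 -0.025   0.2104] [ 0.665  -0.025   0.2104] [ 0.6656 -0.0249  0.2104]
tri [0.6704 0.0498 0.2136] [0.6713 0.0498 0.2104] [0.6712 0.051  0.2104]
tri [0.6753 0.1229 0.2154] [0.6764 0.1243 0.2104] [0.677  0.1265 0.2104]
[[470. 249.]
 [200. 248.]
 [336. 183.]]
```

View pics/f.png

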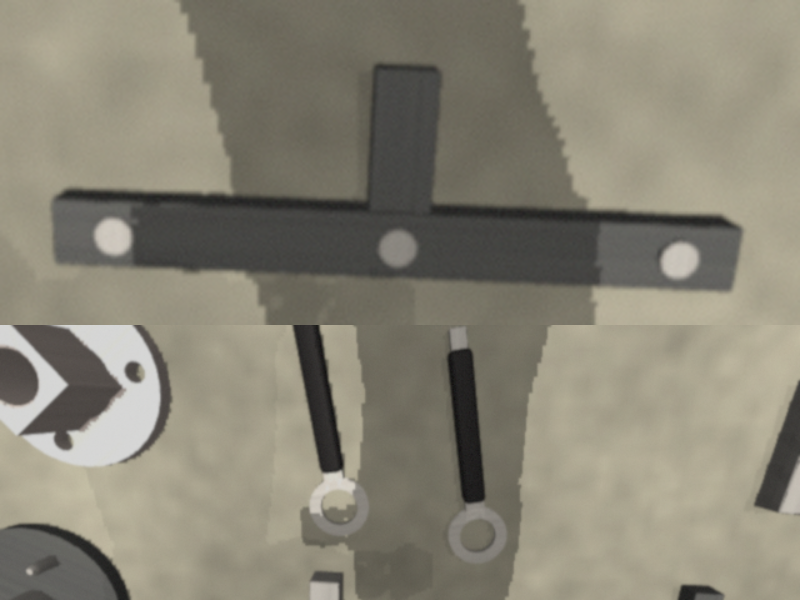

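```bash
python3 - <<'E'
from h import *
import pickle
D=pickle.load(open("look1.pkl","rb"))
C,im=D['fence']
p=np.array([(52,199),(741,229),(374,67),(440,69),(368,211),(433,214),(113,237),(398,248),(680,260)])/2.5+(180,150)
P=ray(C,p,.016)[:,:2]; print(P.round(4)); d=P[1]-P[0]; print("len",np.hypot(*d),"yaw",np.degrees(np.arctan2(-d[0],d[1])),"screws yaw",np.degrees(np.arctan2(-(P[8]-P[6])[0],(P[8]-P[6])[1])),"mid",(P[0]+P[1])/2,"stem root mid",(P[4]+P[5])/2,"stem end",(P[2]+P[3])/2, "len",np.hypot(*((P[4]+P[5]-P[2]-P[3])/2)))
# flange detection in 'fl'
C,im=D['fl']; hsv=cv2.cvtColor(im,cv2.COLOR_BGR2HSV)
print([hsv[int(v),int(u)].tolist() for u,v in ((800*.0+ (510-400)*1.6,(370-300)*1.6),((635-400)*1.6,(370-300)*1.6),((560-400)*1.6,(450-300)*1.6),((600-400)*1.6,(380-300)*1.6))])
cv2.imwrite("pics/fl.png",cv2.resize(im[30:230,130:500],(800,432),interpolation=cv2.INTER_CUBIC))
E
```

```text
[[0.5915 0.2113]
 [0.6011 0.429 ]
 [0.5506 0.3118]
 [0.5512 0.3316]
 [0.5953 0.3105]
 [0.5963 0.331 ]
 [0.604  0.2294]
 [0.6076 0.3202]
 [0.6115 0.4108]]
len 0.217939830376018 yaw -2.530458954823693 screws yaw -2.3873539455311406 mid [0.59632594 0.32013213] stem root mid [0.59580616 0.32075027] stem end [0.55089362 0.32172665] len 0.044923154965960735
[[30, 1, 201], [11, 31, 157], [24, 40, 102], [23, 40, 158]]
```

View pics/fl.png

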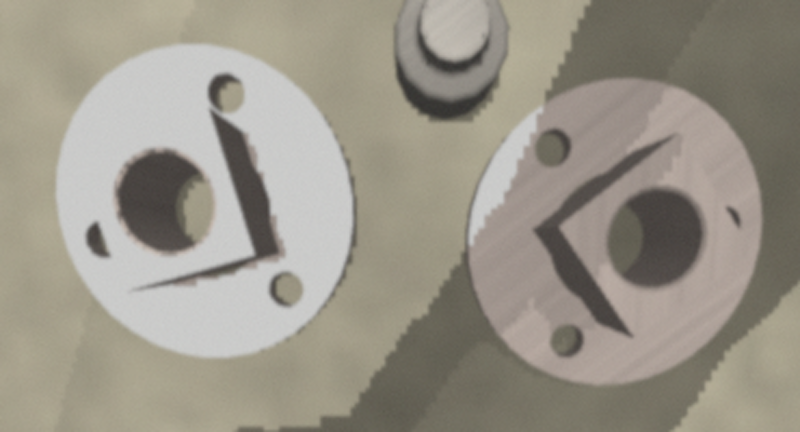

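```bash
cat >> h.py <<'E'
def flange(C,bore,holes,verbose=True):
    """bore rim px (z=.055), two or three hole px (z=.012) -> centre xy, hole angle mod 120"""
    c=ray(C,bore,.055)[0,:2]; H=ray(C,holes,.012)[:,:2]
    if len(H)==2:
        m=H.mean(0); n=(H[1]-H[0]); L=np.hypot(*n); n=np.array([-n[1],n[0]])/L
        c2=min((m+n*.0185,m-n*.0185),key=lambda q:np.hypot(*(q-c)))
    else: L=0; c2=H.mean(0)
    a=np.degrees(np.arctan2(*(H-c2).T[::-1]))%120; a=a[0]+np.mean((a-a[0]+60)%120-60)
    if verbose: print("bore c",c.round(4),"holes c",c2.round(4),"chord",round(L,4),"(0.0641) ang",round(a,1))
    return (c+c2)/2,a
E
python3 - <<'E'
from h import *
import pickle
C=pickle.load(open("look1.pkl","rb"))['fl'][0]
f=lambda p:np.array(p)*370/800+(130,30)
flange(C,f((165,201)),f([(226,93),(286,289)]))
flange(C,f((656.5,237)),f([(553,148),(567,340)]))
print(proj(C,[.363,-.135,.05]), ray(C,f((454,20)),.05))
E
```

```text
bore c [ 0.4056 -0.2168] holes c [ 0.406  -0.2169] chord 0.0639 (0.0641) ang 44.9
bore c [ 0.4154 -0.078 ] holes c [ 0.4159 -0.0779] chord 0.0635 (0.0641) ang 97.8
[[342.08564021  45.74191815]] [[ 0.35965973 -0.13629552  0.05      ]]
```

```bash
cat >> h.py <<'E'
import pickle
def same(k,boxes):
    """re-take view k from look1 at its pose; mean abs grey difference in each px box"""
    V=dict(fence=(.60,.30,.2),span=(.50,.11,.2),fl=(.49,-.15,.2))
    down(*V[k],180); robot.pause(.2); im=robot.grab_frame("wrist"); old=pickle.load(open("look1.pkl","rb"))[k][1]
    d=cv2.absdiff(cv2.cvtColor(im,6),cv2.cvtColor(old,6)); return [round(float(d[y0:y1,x0:x1].mean()),1) for x0,y0,x1,y1 in boxes],im
def st(s=""): o=robot.observe(); print(s,"t",round(o['time'],1),"p",o['tool_pos'].round(4),"w",round(o['gripper_width'],4),"F",o['ft_force'].round(1)); return o
def pick_flange(c,yaw):
    robot.set_gripper(.062); down(*c,.17,yaw); robot.pause(.1); g=down(*c,.096,yaw,1,.15,15); st(f"down guard {g}")
    robot.set_gripper(.0); st("grip"); down(*c,.185,yaw,1,.2); return st("up")
def place_flange(h,yaw):
    down(*h,.185,yaw); robot.pause(.2); st("over"); down(*h,.150,yaw,1,.1,20)
    g=down(*h,.109,yaw,1,.06,20); return g,st(f"lowered guard {g}")
E
python3 - <<'E'
from h import *
C=pickle.load(open("look1.pkl","rb"))['fl'][0]
f=lambda p:np.array(p)*370/800+(130,30)
for e in ([(212,108),(258,255)],[(130,291),(258,255)],[(535,230),(680,133)],[(535,230),(632,337)]):
    P=ray(C,f(e),.055); d=P[1]-P[0]; print(np.hypot(*d[:2]).round(4), np.degrees(np.arctan2(d[1],d[0]))%90)
print(same('fl',[(150,45,300,200),(340,60,490,210)])[0]); st()
E
```

```text
0.0396 14.903980655969121
0.039 14.841029916004672
0.0459 33.31568826949558
0.0427 45.08221396733772
[4.9, 5.2]
 t 11.4 p [ 0.4908 -0.1499  0.2006] w 0.0855 F [ 0.1  0.1 -0.8]
```

```bash
python3 - <<'E'
from h import *
pick_flange((.4157,-.0780),217.8)
g,o=place_flange((.5611,-.1357),151.7)
E
```

```text
down guard False t 13.1 p [ 0.4161 -0.0783  0.0967] w 0.0623 F [0.6 0.4 0.7]
grip t 13.4 p [ 0.4166 -0.0785  0.0975] w 0.039 F [-0.5 -0.4  6.1]
up t 14.0 p [ 0.4154 -0.0778  0.184 ] w 0.0389 F [-0.2  1.2 -3.3]
over t 15.3 p [ 0.5608 -0.1355  0.1851] w 0.0391 F [-0.7  0.1 -3.3]
lowered guard True t 16.5 p [ 0.5614 -0.1359  0.1095] w 0.0387 F [-0.8  0.3  4.7]
```

```bash
python3 - <<'E'
from h import *
robot.set_gripper(.062); st("rel"); down(.5611,-.1357,.19,151.7,1,.25)
d,im=same('fl',[(150,45,300,200)]); print(d)
cv2.imwrite("pics/fl_after.png",im)
if d[0]<9:
    pick_flange((.4059,-.2169),104.9); g,o=place_flange((.5403,-.3803),90.8)
E
```

```text
rel t 16.8 p [ 0.5612 -0.1358  0.109 ] w 0.0624 F [-0.1  0.7 -0.1]
[10.6]
```

View pics/fl_after.png

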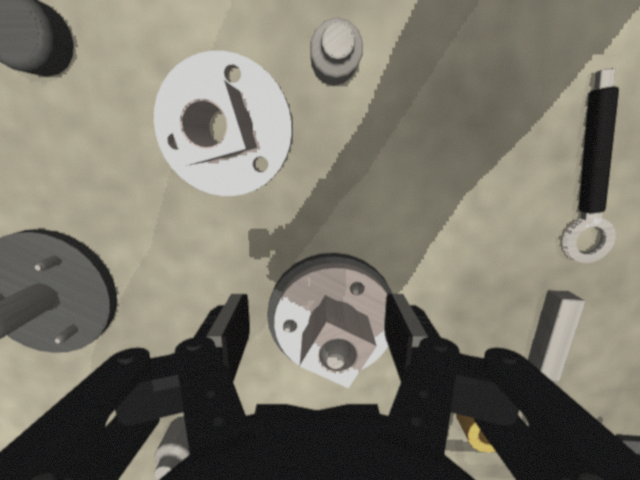

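The first flange is seated, with its disc on the base at (335,315). The left flange is unchanged: bore at px (206,123), holes at about (232,73) and (260,164). I'll place it now.

```bash
python3 - <<'E'
from h import *
pick_flange((.4059,-.2169),104.9); g,o=place_flange((.5403,-.3803),90.8)
if o['tool_pos'][2]<.112:
    robot.set_gripper(.062); down(.5403,-.3803,.19,90.8,1,.25)
    st(); down(.50,.11,.2,180); robot.pause(.2); C=cam("wrist"); im=robot.grab_frame("wrist"); pickle.dump((C,im),open("span.pkl","wb"))
    cv2.imwrite("pics/span.png",im)
E
```

```text
down guard False t 20.2 p [ 0.4062 -0.217   0.0966] w 0.0623 F [ 0.6 -0.7 -0. ]
grip t 20.5 p [ 0.4066 -0.2176  0.0975] w 0.0393 F [-0.   0.3  5.3]
up t 21.1 p [ 0.4057 -0.2167  0.184 ] w 0.0392 F [-0.3  0.7 -4.6]
over t 22.1 p [ 0.5401 -0.3795  0.1856] w 0.0393 F [ 0.4 -0.3 -2.8]
lowered guard True t 23.3 p [ 0.5397 -0.3799  0.1095] w 0.0389 F [-0.7  0.8  4.6]
 t 24.1 p [ 0.5407 -0.3807  0.1912] w 0.0621 F [-0.1 -0.3 -0.7]
```

View pics/span.png

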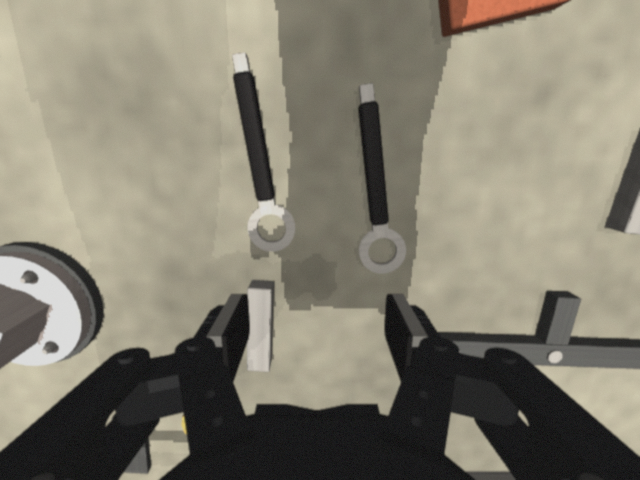

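```bash
cat >> h.py <<'E'
from scipy.spatial.transform import Rotation as Ro
RAIL=-4.4
def span_meas(C,eye,h1,h2):
    e=ray(C,eye,.008)[0]; a=ray(C,h1,.014)[0]; b=ray(C,h2,.014)[0]  # h1 pin side, h2 eye side of handle
    d=(b-a)[:2]; d2=(e-a)[:2]; print("eye",e.round(4),"handle len",np.hypot(*d).round(4),"(.092) eye-h1",np.hypot(*d2).round(4),"(.115) ang",np.degrees(np.arctan2(d[1],d[0])).round(1),np.degrees(np.arctan2(d2[1],d2[0])).round(1))
    ang=np.arctan2(d2[1],d2[0]); return e[:2],ang
def pick_span(e,ang):
    g=e-.060*np.array([np.cos(ang),np.sin(ang)]); yaw=180+np.degrees(ang)
    robot.set_gripper(.035); down(*g,.13,yaw); robot.pause(.1); c=down(*g,.0755,yaw,1,.1,10); st(f"down {c}")
    robot.set_gripper(0); z=st("grip")['tool_pos'][2]; down(*g,.16,yaw,1,.2); return .007-z
def hang(tip,zc,tilt=20,ins=.030,do_release=True):
    t=np.radians(tilt); B=Ro.from_euler('z',RAIL,degrees=True)
    sx=B.apply([np.cos(t),0,np.sin(t)]); tz=B.apply([np.sin(t),0,-np.cos(t)]); M=np.c_[-sx,np.cross(tz,-sx),tz]
    eul=Ro.from_matrix(M).as_euler('xyz',degrees=True); pd=B.apply([-.669,0,.743])
    tcp=lambda s: np.array(tip)+pd*s-.060*sx+zc*tz   # zc<0: handle lies -zc ahead of the TCP
    robot.move_pose(tcp(.05),eul); robot.pause(.2); st("pre")
    g=robot.line_to(tcp(.012),vel=.1,guard=12); g=g or robot.line_to(tcp(-ins),vel=.06,guard=12); st(f"ins {g} want {tcp(-ins).round(4)}")
    return g,tcp,pd
E
python3 - <<'E'
from h import *
C,im=pickle.load(open("span.pkl","rb"))
print("S2",span_meas(C,(271,228),(241,73),(265,200))); print("S1",span_meas(C,(382,249),(368,103),(380,225)))
for tip in ((.6765,.125,.2104),(.665,-.025,.2104)):
  for s in (.05,-.03):
    t=np.radians(20);B=Ro.from_euler('z',RAIL,degrees=True);sx=B.apply([np.cos(t),0,np.sin(t)]); tz=B.apply([np.sin(t),0,-np.cos(t)]);pd=B.apply([-.669,0,.743])
    print(robot.ik(np.array(tip)+pd*s-.06*sx-.068*tz,Ro.from_matrix(np.c_[-sx,np.cross(tz,-sx),tz]).as_euler('xyz',degrees=True)))
E
```

```text
eye [0.4926 0.0738 0.008 ] handle len 0.0893 (.092) eye-h1 0.1132 (.115) ang 8.1 7.8
S2 (array([0.49258728, 0.07375166]), np.float64(0.13683212152695196))
eye [0.5105 0.1643 0.008 ] handle len 0.0899 (.092) eye-h1 0.112 (.115) ang 8.5 8.8
S1 (array([0.51051568, 0.1643281 ]), np.float64(0.15394988256077388))
[  1.19298543 -19.26041768 -21.53698303  67.81114865  -1.910231
   5.2576375 ]
[  0.64008468  -9.81009344 -19.70724745  60.17407825  -1.72184735
   4.73755796]
[-17.1209921  -24.90147501 -25.85148477  69.50328619   4.31926819
 -11.9766515 ]
[-15.79543439 -14.83144944 -24.04762563  61.14766459   3.87477679
 -10.72463698]
```

```bash
cat > hs.py <<'E'
from h import *
import sys
C,im=pickle.load(open("span.pkl","rb"))
def go(px,tip):
    e,ang=span_meas(C,*px); zc=pick_span(e,ang); o=st("up"); p=o['tool_pos']; print("zc",zc)
    if o['gripper_width']<.010: print("LOST"); return
    robot.line_to([p[0]-.03,p[1],.33],vel=.3)
    g,tcp,pd=hang(tip,zc); cv2.imwrite("pics/hang_%d.png"%(tip[1]*1000),robot.grab_frame("scene")[200:400,200:460])
if sys.argv[1]=="1": go(((382,249),(368,103),(380,225)),(.6765,.125,.2104))
else: go(((271,228),(241,73),(265,200)),(.665,-.025,.2104))
E
python3 hs.py 1
```

```text
eye [0.5105 0.1643 0.008 ] handle len 0.0899 (.092) eye-h1 0.112 (.115) ang 8.5 8.8
down False t 27.8 p [0.4516 0.155  0.076 ] w 0.0348 F [ 0.1 -0.1  0.8]
grip t 28.1 p [0.4519 0.1552 0.0766] w 0.0117 F [-2.1  0.   5.2]
up t 28.7 p [0.451  0.1551 0.1591] w 0.0121 F [-0.6 -0.1 -1.8]
zc -0.0696227998845983
pre t 30.3 p [0.5629 0.134  0.2927] w 0.012 F [-0.3  0.2  0.7]
ins False want [0.6166 0.1296 0.233 ] t 31.7 p [0.6166 0.1297 0.2332] w 0.0118 F [-0.1 -0.7 -1.2]
```

```bash
python3 -c "
import cv2
cv2.imwrite('pics/hz.png',cv2.resize(cv2.imread('pics/hang_125.png')[40:160],None,fx=3,fy=3,interpolation=cv2.INTER_CUBIC))"
```

```text
(no output)
```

View pics/hz.png

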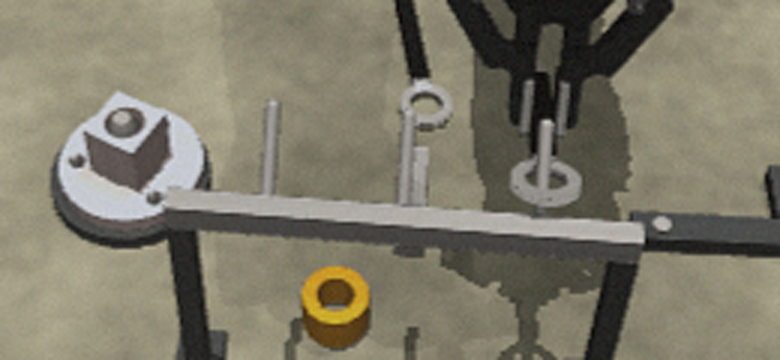

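The eye (545,180 in the crop) encircles its peg, so I'll release it and do the second spanner.

```bash
cat > rel.py <<'E'
from h import *
robot.set_gripper(.045); robot.pause(.6); o=st("rel"); T=Ro.from_euler('xyz',o['tcp_rot'],degrees=True).as_matrix()
robot.line_to(o['tool_pos']-T[:,2]*.10,vel=.2); st("back")
E
python3 rel.py; python3 hs.py 2; python3 - <<'E'
import cv2
cv2.imwrite('pics/hz2.png',cv2.resize(cv2.imread('pics/hang_-25.png')[40:160],None,fx=3,fy=3,interpolation=cv2.INTER_CUBIC))
E
```

```text
rel t 32.8 p [0.6165 0.1296 0.233 ] w 0.0452 F [ 0.8 -0.1  0. ]
back t 33.4 p [0.5824 0.1322 0.3259] w 0.0452 F [0.  0.1 0. ]
eye [0.4926 0.0738 0.008 ] handle len 0.0893 (.092) eye-h1 0.1132 (.115) ang 8.1 7.8
down False t 35.5 p [0.4334 0.0655 0.0759] w 0.0351 F [0.1 0.4 0.3]
grip t 35.8 p [0.4338 0.0655 0.0766] w 0.0119 F [-0.7  0.6  5.4]
up t 36.4 p [0.433  0.0656 0.1592] w 0.012 F [ 0.1  0.9 -2.2]
zc -0.0695638455169621
pre t 38.1 p [ 0.5515 -0.0157  0.2926] w 0.0121 F [ 0.1 -0.3 -2.2]
ins False want [ 0.6051 -0.0204  0.233 ] t 39.5 p [ 0.6051 -0.0204  0.2331] w 0.0121 F [ 0.5 -0.  -1.3]
```

View pics/hz2.png

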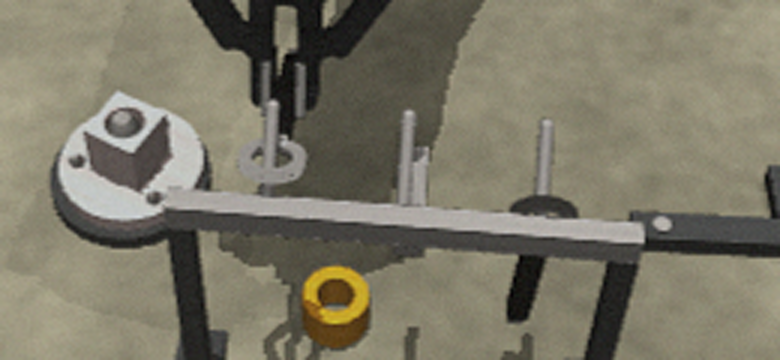

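```bash
python3 rel.py; python3 - <<'E'
from h import *
ims=[]
for k,p in (("b2",(.60,.07,.20)),("b1",(.51,.36,.2))):
    down(p[0]-.05,p[1],.3,180) if k=="b2" else None
    if k=="b2": down(.53,.07,.22,180)
    else: down(*p,180)
    robot.pause(.2); C=cam("wrist"); im=robot.grab_frame("wrist"); pickle.dump((C,im),open(k+".pkl","wb")); ims.append(im[:330])
st()
cv2.imwrite("pics/bars.png",cv2.resize(np.vstack(ims),(582,600),interpolation=cv2.INTER_AREA))
E
```

```text
rel t 40.6 p [ 0.6051 -0.0203  0.2329] w 0.045 F [ 0.1 -0.8  0.5]
back t 41.2 p [ 0.5709 -0.0177  0.3258] w 0.0452 F [-0.9 -0.4 -0.7]
 t 43.8 p [0.5106 0.359  0.2003] w 0.0451 F [-0.2  0.3  0.7]
```

View pics/bars.png

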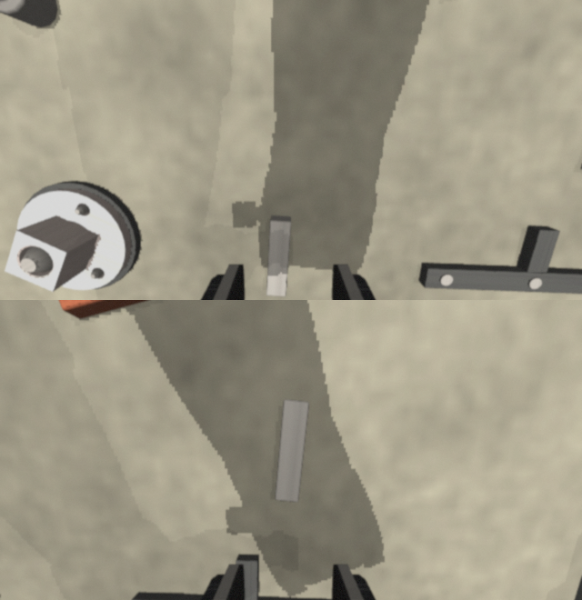

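```bash
cat > bar.py <<'E'
from h import *
FO=np.array([.596,.3203]); FY=-2.4; c,s=np.cos(np.radians(FY)),np.sin(np.radians(FY))
F=lambda x,y: FO+np.array([c*x-s*y,s*x+c*y])
def meas(C,px):
    P=ray(C,px,.02)[:,:2]; m=P.mean(0); l=((P[3]+P[2])-(P[0]+P[1]))/2; w=((P[1]-P[0])+(P[2]-P[3]))/2
    a=np.degrees(np.arctan2(l[1],l[0])); print("bar",m.round(4),"len",np.hypot(*l).round(4),"wid",np.hypot(*w).round(4),"ang",a.round(1)); return m,(a+90)%180-90
def fetch(m,a,sd):
    """pick bar at m (long axis angle a), bring it beside the stem on side sd"""
    robot.set_gripper(.04); down(*m,.14,180+a); robot.pause(.1); g=down(*m,.077,180+a,1,.12,10); st(f"down {g}")
    robot.set_gripper(0); o=st("grip"); down(*m,.14,180+a,1,.2)
    p=F(-33,sd*65) if 0 else F(-.033,sd*.066); down(*p,.14,267.6); robot.pause(.1); st("carry"); down(*p,.0785,267.6,1,.1,10); st("low")
    q=F(-.033,sd*.046); g=down(*q,.0785,267.6,1,.04,8); st(f"stem {g}, nominal {F(-.033,sd*.05).round(4)}")
    p=robot.observe()['tool_pos']; robot.set_gripper(.028); down(p[0],p[1],.14,267.6,1,.2)
def seat(sd):
    push=lambda a,b,z=.079,gd=15: (down(*a,z,177.6,1,.15),down(*b,z,177.6,1,.04,gd),st("push end fence xy %s"%((np.array([[c,s],[-s,c]])@(robot.observe()['tool_pos'][:2]-FO)).round(4),)))[1]
    def xpush():
        robot.set_gripper(.03); down(*F(-.066,sd*.05),.13,177.6); print("x",push(F(-.066,sd*.05),F(-.026,sd*.05))); p=F(-.045,sd*.05); down(*p,.079,177.6,1,.15); down(*p,.13,177.6,1,.25)
    def ypush():
        robot.set_gripper(0); down(*F(-.015,sd*.125),.13,177.6); print("y",push(F(-.015,sd*.125),F(-.015,sd*.098))); p=F(-.015,sd*.118); down(*p,.079,177.6,1,.15); down(*p,.13,177.6,1,.25)
    xpush(); ypush(); xpush()
E
python3 - <<'E'
from bar import *
f=lambda p,o:(np.array(p,float)-(0,o))*1.0997
m2=meas(pickle.load(open("b2.pkl","rb"))[0],f([(271,221),(290,222),(286,297),(267,295)],0))
m1=meas(pickle.load(open("b1.pkl","rb"))[0],f([(285,401),(308,403),(299,501),(276,499)],300))
fetch(*m1,1)
E
```

```text
bar [0.5804 0.0614] len 0.079 wid 0.0186 ang -3.4
bar [0.4554 0.3633] len 0.0773 wid 0.0186 ang -5.3
down False t 45.2 p [0.4559 0.3634 0.0777] w 0.0399 F [0.9 0.5 1.2]
grip t 45.5 p [0.4562 0.3636 0.0785] w 0.0183 F [ 0.2 -0.9  5.6]
carry t 47.6 p [0.5655 0.3876 0.1397] w 0.0183 F [-0.1  0.2 -1.5]
low t 48.2 p [0.5645 0.387  0.078 ] w 0.0185 F [-1.2 -0.4  6.2]
stem True, nominal [0.5651 0.3716] t 48.6 p [0.5648 0.3716 0.078 ] w 0.0182 F [-0.1  2.5  3.7]
```

```bash
python3 - <<'E'
from bar import *
seat(1)
p=F(0,-.02); down(p[0]-.03,p[1],.2,180); robot.pause(.2); C=cam("wrist"); im=robot.grab_frame("wrist"); pickle.dump((C,im),open("b1s.pkl","wb"))
u=proj(C,[*F(-.01,.03),.02])[0].astype(int); print(u); x0,y0=np.clip(u-(160,90),0,(320,300)); print(x0,y0)
down(.53,.07,.22,180); robot.pause(.2); C2=cam("wrist"); im2=robot.grab_frame("wrist"); pickle.dump((C2,im2),open("b2.pkl","wb"))
a=cv2.resize(im[y0:y0+180,x0:x0+320],(640,360),interpolation=cv2.INTER_CUBIC); b=cv2.resize(im2[200:320,240:400],(320,240),interpolation=cv2.INTER_CUBIC)
cv2.imwrite("pics/b1s.png",np.vstack([a,cv2.copyMakeBorder(b,0,0,0,320,0)])); st()
E
```

```text
push end fence xy [-0.0316  0.0498] t 52.3 p [0.5666 0.3714 0.0783] w 0.0298 F [0.4 0.3 0.1]
x True
push end fence xy [-0.015   0.1018] t 54.8 p [0.5853 0.4226 0.0794] w 0.0001 F [-0.1  5.3 -0.5]
y True
push end fence xy [-0.0316  0.0497] t 57.5 p [0.5665 0.3713 0.0782] w 0.03 F [0.8 0.1 0. ]
x True
[378 270]
218 180
 t 60.1 p [0.5301 0.071  0.2198] w 0.0301 F [ 0.2 -0.1 -0.6]
```

View pics/b1s.png

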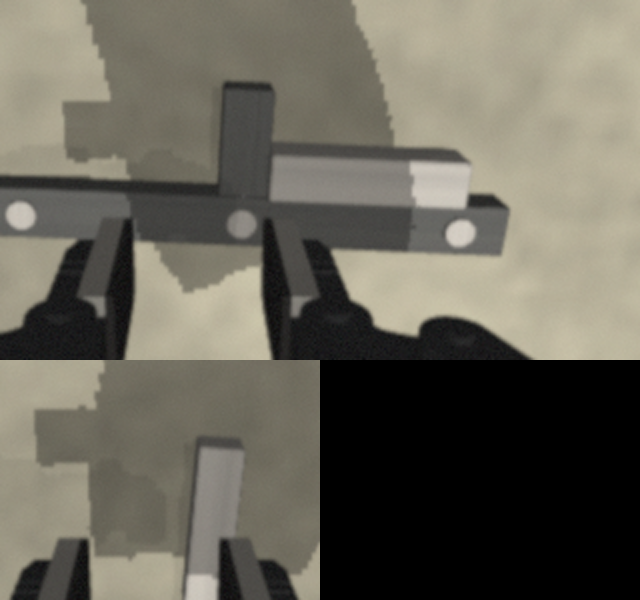

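Bar 1 sits snug in its corner, with its end on the stem and its side on the cross-bar. Bar 2 has shifted about 41 px: its near end is now at px (339–362,244), where it was (298–319,243). I'll measure it again.

```bash
python3 - <<'E'
from h import *
robot.set_gripper(.085); down(.585,.10,.26,180); robot.pause(.2); C=cam("wrist"); im=robot.grab_frame("wrist"); pickle.dump((C,im),open("b2.pkl","wb"))
u=proj(C,[.583,.10,.02])[0].astype(int); x0,y0=np.clip(u-(100,75),0,(440,330)); print(x0,y0)
cv2.imwrite("pics/b2.png",cv2.resize(im[y0:y0+150,x0:x0+200],(600,450),interpolation=cv2.INTER_CUBIC)); st()
E
```

```text
215 147
 t 61.3 p [0.5842 0.0997 0.2593] w 0.0848 F [-0.1 -0.3  0.7]
```

View pics/b2.png

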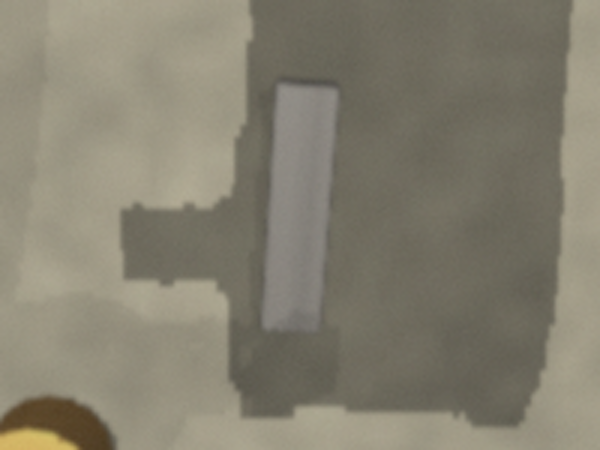

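```bash
python3 - <<'E'
from bar import *
m,a=meas(pickle.load(open("b2.pkl","rb"))[0],np.array([(277,83),(338,88),(320,331),(262,328)])/3+(215,147))
fetch(m,a,-1)
if robot.observe()['tool_pos'][1]>.26: seat(-1)
p=F(0,0); down(p[0]-.03,p[1]+.0,.2,180); robot.pause(.2); C=cam("wrist"); im=robot.grab_frame("wrist"); pickle.dump((C,im),open("bs.pkl","wb"))
u=proj(C,[*F(-.01,0),.02])[0].astype(int); x0,y0=np.clip(u-(170,80),0,(300,350)); print(x0,y0)
a=cv2.resize(im[y0:y0+130,x0:x0+340],(800,306),interpolation=cv2.INTER_CUBIC)
down(.232,.553,.304,157); robot.pause(.3); b=robot.grab_frame("top")[110:350,120:540]; b=cv2.resize(b,(500,286))
cv2.imwrite("pics/end.png",np.vstack([a,cv2.copyMakeBorder(b,0,0,0,300,0)])); st()
cv2.imwrite("pics/end_scene.png",cv2.resize(robot.grab_frame("scene")[190:400,60:540],(800,350),interpolation=cv2.INTER_CUBIC))
E
```

```text
bar [0.5779 0.0991] len 0.0784 wid 0.0187 ang -3.9
down False t 63.1 p [0.5784 0.099  0.0778] w 0.0401 F [0.3 1.  0.1]
grip t 63.5 p [0.5789 0.0989 0.0785] w 0.0182 F [-1.  -0.4  7. ]
carry t 65.2 p [0.5603 0.2551 0.1396] w 0.0184 F [ 0.3 -0.4 -2.9]
low t 65.8 p [0.559  0.2553 0.078 ] w 0.0187 F [ 0.1 -0.2  2.3]
stem True, nominal [0.5609 0.2717] t 66.3 p [0.5604 0.2718 0.078 ] w 0.0178 F [-0.2 -2.8  5.3]
push end fence xy [-0.0317 -0.0502] t 69.9 p [0.5623 0.2715 0.0783] w 0.0304 F [-0.1 -0.3  1.2]
x True
push end fence xy [-0.0147 -0.1044] t 72.4 p [0.5769 0.2166 0.0794] w 0.0003 F [-0.6 -6.2  3.7]
y True
push end fence xy [-0.0317 -0.0502] t 75.1 p [0.5623 0.2714 0.0782] w 0.03 F [-1.   0.1 -0.3]
x True
146 187
 t 78.3 p [0.2324 0.5529 0.3039] w 0.0299 F [-0.3  0.2 -1. ]
```

View pics/end.png

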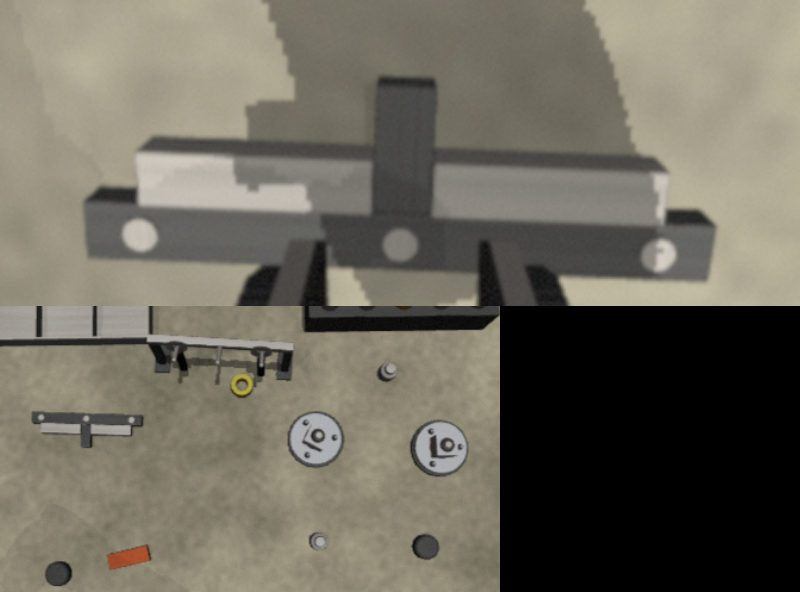

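View pics/end_scene.png

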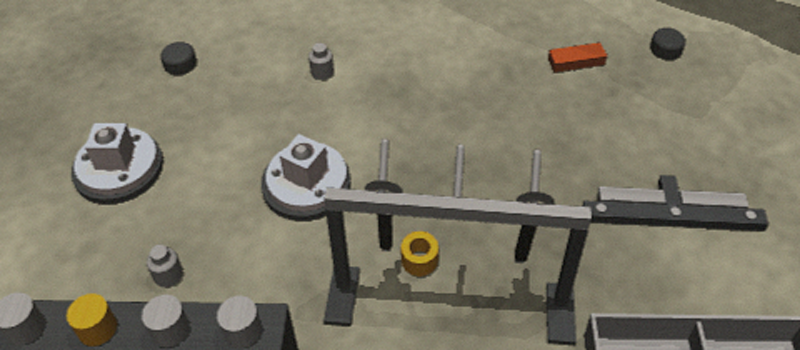

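```bash
python3 - <<'E'
from bar import *
C,_=pickle.load(open("bs.pkl","rb")); f=lambda p:np.array(p,float)/2.353+(146,187)
G=lambda P:(np.array([[c,s],[-s,c]])@(P[:,:2]-FO).T).T.round(4)
print("outer ends",G(ray(C,f([(137.5,152),(138,206),(666,172),(665,223)]),.02)).tolist())
print("fence ends, stem end",G(ray(C,f([(86,203),(713,225),(377,85),(436,86)]),.016)).tolist())
E
```

```text
outer ends [[-0.0198, -0.0882], [-0.0006, -0.0891], [-0.0201, 0.0878], [-0.0018, 0.09]]
fence ends, stem end [[0.0007, -0.1083], [-0.0001, 0.1083], [-0.0449, -0.0097], [-0.0454, 0.0097]]
```

```bash
python3 -c "
from h import *
st(); robot.job_done()"
```

```text
t 78.4 p [0.2323 0.5529 0.3039] w 0.03 F [-0.2  1.   0.5]
the job is handed in; nothing more can be done
```

I handed the job in at 78.4 s of the 210 s allowed. Everything there was is in place: two flanges, two bars and two spanners.

- **Flanges:** Both are on the hub stands, neck up. At release the tool stood 12 mm above its pick height, which matches the base thickness. The last pictures show both discs down on their bases.
- **Spanners:** Both hang by their eyes on the two outer pegs with the handles down, and the middle peg is free. I saw this in the last top and scene pictures.
- **Bars:** Each is in its own inner corner of the stop, pushed home against the cross-bar and the stem. One bar had been knocked about 4 cm aside during the run, so I measured it again before gripping it. In the last wrist picture the bars' outer ends measure 88–90 mm from the stem's centre line and their outer faces 20 mm from the stop face. That matches seated bars to about 2 mm.

**One reading disagreed:** the two pushes towards the stem stopped 2.6 mm apart, at 101.8 and 104.4 mm. The picture measurement shows the bars symmetric to about 1 mm with no gap at the stem, so I put the difference down to the gripper's shape.

The other tooling looks untouched in the last pictures, though I did not measure it.

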